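# Load the portion tray and draw the doser plunger

### The arm

A 6-joint arm with a two-finger parallel gripper is mounted at the origin on a cart in front of the work surface, level with it; the furniture and walls round the work are solid. World frame = base frame: x ahead of the robot, y to its left, z up, the work surface at z = 0. Lengths are in m, angles in rad, forces in N, time in s.
With the tool pointing down it reaches from about 0.35 to 0.975 m from the base axis. Payload 4.9 kg.
Tool frame: the origin (TCP) lies on the centre line of the jaws, within the pads' length; the fingertips stand 8 mm ahead of it and the grasp point (between the pads) lies 11 mm behind it; z points along the fingers, y is the direction in which the jaws open and shut (so a half turn about z gives the same grasp; the last joint's range is limited). The gripper opens to 85 mm and grips with 20 to 120 N. Pads are 22 mm wide; open, the fingers measure 114 mm over their backs; the gripper's body (76 mm by 85 mm) begins 54 mm behind the grasp point. The pads swing forward as they close: fully open they stand 13 mm farther back than shut.
Start: joints at [1.057, 0.053, 1.613, -0, 1.476, -0.119], TCP at [0.24, 0.577, 0.239] pointing down, gripper open.
Joint ranges: [-3.01, 3.01], [-1.01, 2.22], [0.06, 2.58], [-1.02, 4.17], [0.09, 2.62], [-3.14, 3.14]. Speed limits (rad/s): [2.57, 2.57, 3.14, 3.14, 3.14, 3.14].

### API

Orientations are given as a unit quaternion [w, x, y, z].
In Python, from plant import manip gives the robot as it stands.
- The arm moves only by the tool step_arm, never from a script. Its argument "deltas" is a list of rows, each a list of 7 numbers: the shift along the tool's x, y, z in m, then the turn, a rotation vector about the tool's x, y, z in rad, then the gripper command: -1 is fully open, 1 is shut, values between are in proportion. In form: [[dx, dy, dz, ax, ay, az, hand], ...]. A call has 1 to 20 rows; each row is the pose to reach, as a shift and turn from the pose commanded when the call began, along the tool's axes at that moment; what a row does not reach only later rows make up. A row lasts 1/10 s, in which the tool goes at most 50 mm and 8.59 degrees, less where a joint would pass 70% of its speed; a pose out of reach is approached as far as the arm can. A call with a gripper value outside its range is refused whole. The fingers move at their own pace and stop on an object; the grip force is fixed at half the most. Time passes only in rows, so rows that repeat a pose let the fingers close. It gives the time, the measured TCP pose, the force and the opening at its end, in the units of the state.
- manip.state(): the state, without advancing time (a new reading comes with each control period).
- manip.grab_frame(name): name is "scene" or "side" or "wrist"; returns the picture (480x640x3 uint8, red, green, blue); there is no depth.
- manip.get_calibration(name): a dict with "fov_y" (degrees; the focal length in pixels is half the picture's height over the tangent of half this angle, whatever the lens; pixels are square), "cx", "cy" (the principal point, pixels), "R" (3x3) and "t" (3): a world point X has camera coordinates R X + t. Camera axes: x right, y down, z forward; pixel columns grow to the right and rows downward; lengths in m; the calibration is good to about 2 mm. The wrist camera is an equidistant fisheye: a pixel r from the principal point sees the ray r / f radians off the axis. A picture is of the moment at which its call begins: read the wrist's pose just before it. get_calibration takes no time and is no camera call; for the wrist camera it gives the pose at the moment of the call.
- manip.job_done(): hands the job in, once; it reports no verdict.
The state is a dict: "time": time; "joint_pos": joint angles; "joint_vel": joint speeds; "joint_efforts": joint torques, N m; "tool_pos": TCP position; "tool_rot": TCP orientation; "contact_force": force on the tool from outside, world axes, zero at the start; "ft_torque": the same for the moment, N m; "gripper_width": opening from 0.0 (shut) to 1.0 (fully open).
Only numpy, scipy, OpenCV 4.12 (cv2) and the standard library are available. Lean on these libraries where they do the work, as an engineer would, in place of code of your own. Each camera call takes 0.05 s, during which the arm holds its last target.

### The job

Get the portioning station ready: stand the spare sauce cups from the green mat in the empty wells of the blue tray, one upright in each, leaving the cups already seated there alone. Then take the black knob of the doser and draw the plunger straight up until the whole yellow band is out above the black cap while the red band is still hidden inside, and finish holding it there. Do not force the plunger sideways in its bore, and leave the things round about where they stand.

Things in the scene. Friction and masses are not known exactly. Their poses are not given: they have to be found in the camera images.
- cup_seated_1: One of the two cups that start in wells of the tray (which wells varies): clear open sauce cup, 33 high, outer diameter 65 at the rim tapering to 48 at the foot, about 20 g. Origin: centre of its underside, z up.
- cup_seated_2: One of the two cups that start in wells of the tray (which wells varies): clear open sauce cup, 33 high, outer diameter 65 at the rim tapering to 48 at the foot, about 20 g. Origin: centre of its underside, z up.
- cup_spare_1: One of the two spare cups that start on the mat: clear open sauce cup, 33 high, outer diameter 65 at the rim tapering to 48 at the foot, about 20 g. Origin: centre of its underside, z up.
- cup_spare_2: One of the two spare cups that start on the mat: clear open sauce cup, 33 high, outer diameter 65 at the rim tapering to 48 at the foot, about 20 g. Origin: centre of its underside, z up.
- cup_tray: Blue tray, fixed, 96 (x) by 350 (y) by 12 high, with four round wells in a row along its y axis, 82 apart, at y = -123, -41, 41 and 123. Each well is 62 across and 8 deep, its floor 4 above the table. Origin: centre of its underside.
- well1 (a point): Centre of the floor of well 1 of the tray (well 1 is at the tray's -y end, well 4 at its +y end), 4 mm above the table; may be empty or hold a cup at the start.
- well2 (a point): Centre of the floor of well 2 of the tray (well 1 is at the tray's -y end, well 4 at its +y end), 4 mm above the table; may be empty or hold a cup at the start.
- well3 (a point): Centre of the floor of well 3 of the tray (well 1 is at the tray's -y end, well 4 at its +y end), 4 mm above the table; may be empty or hold a cup at the start.
- well4 (a point): Centre of the floor of well 4 of the tray (well 1 is at the tray's -y end, well 4 at its +y end), 4 mm above the table; may be empty or hold a cup at the start.
- mat: Green mat, fixed, 90 (x) by 210 (y) by 4 thick; the spare cups stand on it. Origin: centre of its underside.
- doser: Sauce doser, fixed to the table: steel base 115 by 105 by 12, white upright barrel 52 in diameter with a black cap 59 in diameter, top of the cap 142 above the table; a short steel spout on its -x side. A vertical round bore 23 in diameter, 120 deep, runs down the middle. Origin: centre of its underside.
- doser_mouth (a point): Centre of the bore's mouth, level with the top of the black cap.
- plunger: Loose plunger, ~160 g: steel rod 20 in diameter, 150 long, with a round black knob on top, 30 in diameter, 30 high. Origin: centre of the rod's foot, z along the rod. Starts fully home: foot on the bore's floor, 120 below the mouth, 30 of bare rod between cap and knob. Yellow band 50 to 60, red band 20 to 30 above the foot. About 1.5 play all round; drops back if let go.
- plunger_knob (a point): Centre of the plunger's knob, 165 above the rod's foot.
- salt: Bystander: salt shaker with a grey top, 44 across, 90 high, loose. Origin: centre of its underside.
- label_roll: Bystander: the white label roll nearest the doser, 62 across, 28 high, loose. Origin: centre of its underside.
- lidded_cup: Bystander: deli cup with a blue lid, 86 by 78 by 59 high, loose. Origin: centre of its underside.
Mind the look-alikes: they are no part of the job. Leave any orange look-alike of the cup_seated_1 alone. Of the things that look like the plunger, the largest one is meant.

How it is judged:
On the way, in this order (a step that is already met when the one before it is completed fails the run):
1. every well of the tray holds an upright cup and the plunger is still down (((horizontal distance between cup_seated_1 and well1 below 0.009 m and z of cup_seated_1 in the frame of well1 below 0.004 m and angle between cup_seated_1's own z axis and vertical below 0.12 rad) or (horizontal distance between cup_seated_2 and well1 below 0.009 m and z of cup_seated_2 in the frame of well1 below 0.004 m and angle between cup_seated_2's own z axis and vertical below 0.12 rad) or (horizontal distance between cup_spare_1 and well1 below 0.009 m and z of cup_spare_1 in the frame of well1 below 0.004 m and angle between cup_spare_1's own z axis and vertical below 0.12 rad) or (horizontal distance between cup_spare_2 and well1 below 0.009 m and z of cup_spare_2 in the frame of well1 below 0.004 m and angle between cup_spare_2's own z axis and vertical below 0.12 rad)) and ((horizontal distance between cup_seated_1 and well2 below 0.009 m and z of cup_seated_1 in the frame of well2 below 0.004 m and angle between cup_seated_1's own z axis and vertical below 0.12 rad) or (horizontal distance between cup_seated_2 and well2 below 0.009 m and z of cup_seated_2 in the frame of well2 below 0.004 m and angle between cup_seated_2's own z axis and vertical below 0.12 rad) or (horizontal distance between cup_spare_1 and well2 below 0.009 m and z of cup_spare_1 in the frame of well2 below 0.004 m and angle between cup_spare_1's own z axis and vertical below 0.12 rad) or (horizontal distance between cup_spare_2 and well2 below 0.009 m and z of cup_spare_2 in the frame of well2 below 0.004 m and angle between cup_spare_2's own z axis and vertical below 0.12 rad)) and ((horizontal distance between cup_seated_1 and well3 below 0.009 m and z of cup_seated_1 in the frame of well3 below 0.004 m and angle between cup_seated_1's own z axis and vertical below 0.12 rad) or (horizontal distance between cup_seated_2 and well3 below 0.009 m and z of cup_seated_2 in the frame of well3 below 0.004 m and angle between cup_seated_2's own z axis and vertical below 0.12 rad) or (horizontal distance between cup_spare_1 and well3 below 0.009 m and z of cup_spare_1 in the frame of well3 below 0.004 m and angle between cup_spare_1's own z axis and vertical below 0.12 rad) or (horizontal distance between cup_spare_2 and well3 below 0.009 m and z of cup_spare_2 in the frame of well3 below 0.004 m and angle between cup_spare_2's own z axis and vertical below 0.12 rad)) and ((horizontal distance between cup_seated_1 and well4 below 0.009 m and z of cup_seated_1 in the frame of well4 below 0.004 m and angle between cup_seated_1's own z axis and vertical below 0.12 rad) or (horizontal distance between cup_seated_2 and well4 below 0.009 m and z of cup_seated_2 in the frame of well4 below 0.004 m and angle between cup_seated_2's own z axis and vertical below 0.12 rad) or (horizontal distance between cup_spare_1 and well4 below 0.009 m and z of cup_spare_1 in the frame of well4 below 0.004 m and angle between cup_spare_1's own z axis and vertical below 0.12 rad) or (horizontal distance between cup_spare_2 and well4 below 0.009 m and z of cup_spare_2 in the frame of well4 below 0.004 m and angle between cup_spare_2's own z axis and vertical below 0.12 rad)) and z of plunger in the frame of doser_mouth below -0.1 m), for 0.2 s.
2. the plunger is gripped and drawn up so that the yellow band is out and the red band hidden (z of plunger in the frame of doser_mouth between -0.053 and -0.027 m and horizontal distance between plunger and doser_mouth below 0.006 m and angle between plunger's own z axis and vertical below 0.08 rad and contact force between the fingers and plunger above 1 N), for 0.2 s.
At the end, for the whole second after the job is handed in: Each well holds a cup within 9 mm of its centre, foot within 4 mm of its floor, tilt under 0.12 rad. The plunger is gripped, still, its foot 27 to 53 mm below the bore's mouth and within 6 mm of its axis, tilt under 0.08 rad, pressing on the doser with under 15 N (all of step 2 and ((horizontal distance between cup_seated_1 and well1 below 0.009 m and z of cup_seated_1 in the frame of well1 below 0.004 m and angle between cup_seated_1's own z axis and vertical below 0.12 rad) or (horizontal distance between cup_seated_2 and well1 below 0.009 m and z of cup_seated_2 in the frame of well1 below 0.004 m and angle between cup_seated_2's own z axis and vertical below 0.12 rad) or (horizontal distance between cup_spare_1 and well1 below 0.009 m and z of cup_spare_1 in the frame of well1 below 0.004 m and angle between cup_spare_1's own z axis and vertical below 0.12 rad) or (horizontal distance between cup_spare_2 and well1 below 0.009 m and z of cup_spare_2 in the frame of well1 below 0.004 m and angle between cup_spare_2's own z axis and vertical below 0.12 rad)) and ((horizontal distance between cup_seated_1 and well2 below 0.009 m and z of cup_seated_1 in the frame of well2 below 0.004 m and angle between cup_seated_1's own z axis and vertical below 0.12 rad) or (horizontal distance between cup_seated_2 and well2 below 0.009 m and z of cup_seated_2 in the frame of well2 below 0.004 m and angle between cup_seated_2's own z axis and vertical below 0.12 rad) or (horizontal distance between cup_spare_1 and well2 below 0.009 m and z of cup_spare_1 in the frame of well2 below 0.004 m and angle between cup_spare_1's own z axis and vertical below 0.12 rad) or (horizontal distance between cup_spare_2 and well2 below 0.009 m and z of cup_spare_2 in the frame of well2 below 0.004 m and angle between cup_spare_2's own z axis and vertical below 0.12 rad)) and ((horizontal distance between cup_seated_1 and well3 below 0.009 m and z of cup_seated_1 in the frame of well3 below 0.004 m and angle between cup_seated_1's own z axis and vertical below 0.12 rad) or (horizontal distance between cup_seated_2 and well3 below 0.009 m and z of cup_seated_2 in the frame of well3 below 0.004 m and angle between cup_seated_2's own z axis and vertical below 0.12 rad) or (horizontal distance between cup_spare_1 and well3 below 0.009 m and z of cup_spare_1 in the frame of well3 below 0.004 m and angle between cup_spare_1's own z axis and vertical below 0.12 rad) or (horizontal distance between cup_spare_2 and well3 below 0.009 m and z of cup_spare_2 in the frame of well3 below 0.004 m and angle between cup_spare_2's own z axis and vertical below 0.12 rad)) and ((horizontal distance between cup_seated_1 and well4 below 0.009 m and z of cup_seated_1 in the frame of well4 below 0.004 m and angle between cup_seated_1's own z axis and vertical below 0.12 rad) or (horizontal distance between cup_seated_2 and well4 below 0.009 m and z of cup_seated_2 in the frame of well4 below 0.004 m and angle between cup_seated_2's own z axis and vertical below 0.12 rad) or (horizontal distance between cup_spare_1 and well4 below 0.009 m and z of cup_spare_1 in the frame of well4 below 0.004 m and angle between cup_spare_1's own z axis and vertical below 0.12 rad) or (horizontal distance between cup_spare_2 and well4 below 0.009 m and z of cup_spare_2 in the frame of well4 below 0.004 m and angle between cup_spare_2's own z axis and vertical below 0.12 rad)) and linear speed of plunger below 0.02 m/s and contact force between plunger and doser below 15 N); the arm keeps its last pose, push and grip.
It fails at once if a cup that was already seated is moved more than 15 mm (distance of any of cup_seated_1, cup_seated_2 from where it was at the start of the episode above 0.015 m).
It fails at once if the plunger is pressed against its bore with more than 30 N (contact force between plunger and doser above 30 N).
It fails at once if the plunger is pulled out so far that the red band is well out of the cap (z of plunger in the frame of doser_mouth above -0.015 m).
It fails at once if the salt shaker, the label roll or the lidded cup is moved more than 30 mm (distance of any of salt, label_roll, lidded_cup from where it was at the start of the episode above 0.03 m).
It also fails if it takes over 64 s, if anything falls off the work surface, if the arm or the gripper's body presses on something with over 40 N, if the wrist force passes 120 N, or if a joint passes its speed limit or range.

## Working session

There is one attempt and no reset: what is moved stays moved. The work goes in short steps, Python scripts to look and compute and a tool call to move; the robot and the scene stay as the last step left them, time stands still between calls to the robot, and variables do not carry over. Pictures are saved under pics/ and viewed, and the job is handed in when it is done.

Besides the shell and the picture viewer there is one more tool, called after ">>>" as name(argument=value, ...), one argument or row to a line, values as JSON. step_arm: Moves the arm, as the interface text tells. Its arguments: {"type":"object","properties":{"deltas":{"type":"array"}},"required":["deltas"]}

```bash
ls; mkdir -p pics; python3 - <<'E'
from plant import manip
import cv2
print(manip.state())
for n in ["scene","side","wrist"]:
    c=manip.get_calibration(n); print(n,c)
    cv2.imwrite(f"pics/{n}0.png",manip.grab_frame(n)[:,:,::-1])
E
```

```text
pics
{'time': 0.0, 'joint_pos': array([ 1.05700191e+00,  5.33574267e-02,  1.61427450e+00,  1.66440359e-05,
        1.47599146e+00, -1.19003821e-01]), 'joint_vel': array([-0.00016498,  0.00089865,  0.00020749,  0.00134628,  0.00093588,
       -0.00148821]), 'joint_efforts': array([ 3.39170847e-04, -3.93660235e+01, -3.70183825e+01, -1.05793240e-04,
        6.68768131e-03, -2.85166003e-06]), 'tool_pos': array([0.24008712, 0.57640177, 0.23807429]), 'tool_rot': array([-3.23800340e-04,  1.96116556e-01,  9.80580066e-01, -9.62388279e-04]), 'contact_force': array([0.15331847, 0.28704697, 0.14255095]), 'ft_torque': array([ 0.01680084, -0.00539154, -0.03391212]), 'gripper_width': 0.9997644142746744}
scene {'fov_y': 49.27959151203129, 'cx': 316.2833035777946, 'cy': 243.23646380893473, 'R': array([[ 0.89073743, -0.45401999, -0.02127624],
       [-0.29280725, -0.53739416, -0.79086752],
       [ 0.34763593,  0.71068514, -0.61161744]]), 't': array([-0.53018815,  0.28796513,  1.14531435])}
side {'fov_y': 57.425214509312234, 'cx': 322.65752572822805, 'cy': 237.44554375257366, 'R': array([[-0.95640821, -0.29190816, -0.00854172],
       [-0.10373605,  0.36693176, -0.92444574],
       [ 0.27298748, -0.88326141, -0.38121794]]), 't': array([0.54452312, 0.20223317, 0.9963435 ])}
wrist {'fov_y': 65.70646984690485, 'cx': 313.9978343267404, 'cy': 240.31357554870283, 'R': array([[ 0.38457945,  0.92309003, -0.00185672],
       [ 0.89023251, -0.3703569 ,  0.26518265],
       [ 0.24409982, -0.10363671, -0.96419641]]), 't': array([-0.62469926, -0.03538632,  0.37855071])}
```

View pics/scene0.png

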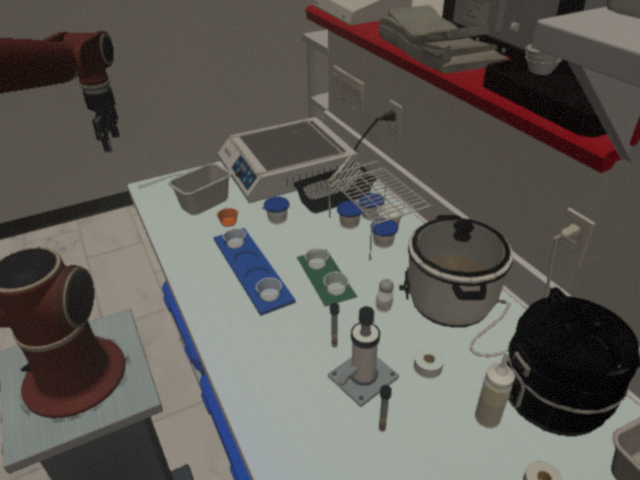

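View pics/side0.png

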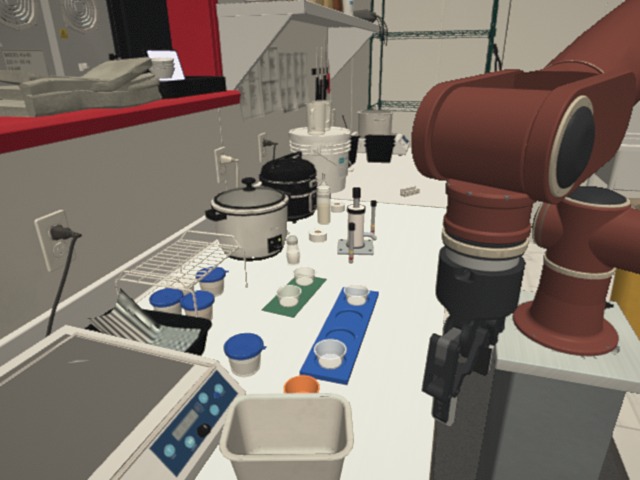

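View pics/wrist0.png

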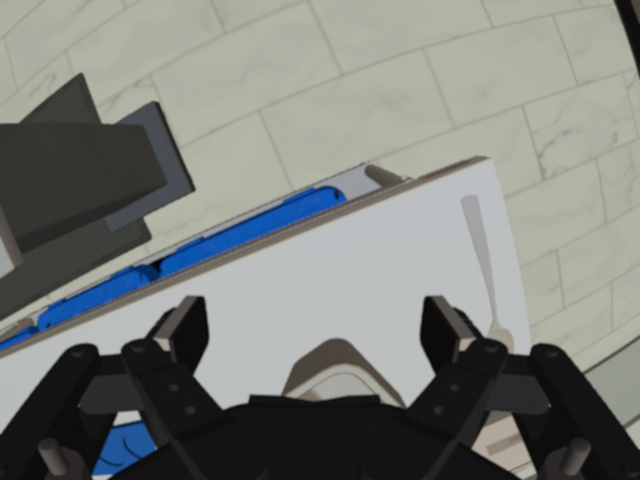

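The tray's end wells hold cups (scene 235,238 and 268,290), so the two middle wells are empty. The spare cups on the green mat are at (318,258) and (335,285), and the orange cup at (228,215) is a look-alike. There are three plunger-like things: (335,325), (366,318, in the doser) and (384,405). The one in the doser is the largest. Next I'll measure.

```bash
cat > h.py <<'E'
import numpy as np,cv2
from plant import manip
def ray(c,u,v,wrist=False):
    f=240/np.tan(np.radians(c['fov_y']/2)); a=np.array([u-c['cx'],v-c['cy']])
    if wrist:
        r=np.linalg.norm(a); th=r/f; d=np.r_[a/max(r,1e-9)*np.sin(th),np.cos(th)]
    else: d=np.r_[a/f,1]
    d=c['R'].T@d; return -c['R'].T@c['t'], d/np.linalg.norm(d)
def onz(c,u,v,z,wrist=False):
    o,d=ray(c,u,v,wrist); return o+d*(z-o[2])/d[2]
def proj(c,X,wrist=False):
    p=c['R']@np.asarray(X,float)+c['t']; f=240/np.tan(np.radians(c['fov_y']/2))
    if wrist:
        r=np.hypot(p[0],p[1]); th=np.arctan2(r,p[2]); return c['cx']+f*th*p[0]/r, c['cy']+f*th*p[1]/r
    return c['cx']+f*p[0]/p[2], c['cy']+f*p[1]/p[2]
E
python3 - <<'E'
from h import *
np.set_printoptions(precision=4,suppress=True)
for n in ["scene","side"]:
    im=cv2.imread(f"pics/{n}0.png"); c=manip.get_calibration(n)
    hsv=cv2.cvtColor(im,cv2.COLOR_BGR2HSV)
    for nm,lo,hi,z in [("blue",(105,120,60),(125,255,255),.012),("green",(60,60,30),(90,255,200),.004)]:
        m=cv2.inRange(hsv,lo,hi)
        k=[x for x in cv2.findContours(m,0,2)[0] if cv2.contourArea(x)>400]
        for x in k:
            h=cv2.convexHull(x)
            P=np.array([onz(c,*p[0],z)[:2] for p in h.astype(float)],np.float32)
            r=cv2.minAreaRect(P); print(n,nm,cv2.boundingRect(x),r)
s=cv2.imread("pics/scene0.png"); 
a=cv2.resize(s[200:330,190:390],None,fx=4,fy=4,interpolation=2); cv2.imwrite("pics/zs.png",a)
s=cv2.imread("pics/side0.png"); 
a=cv2.resize(s[250:400,240:400],None,fx=4,fy=4,interpolation=2); cv2.imwrite("pics/zd.png",a)
s1=cv2.imread("pics/scene0.png")[290:440,310:460]; s2=cv2.imread("pics/side0.png")[170:270,300:400]
cv2.imwrite("pics/zk.png",np.hstack([cv2.resize(s1,(400,400)),cv2.resize(s2,(400,400))]))
E
```

```text
scene blue (200, 374, 51, 106) ((0.2423146665096283, -0.2744766175746918), (0.025262003764510155, 0.2645835876464844), 0.16106651723384857)
scene blue (163, 283, 40, 89) ((0.24441339075565338, 0.028482899069786072), (0.020569100975990295, 0.32167041301727295), 0.14136245846748352)
scene blue (215, 234, 79, 79) ((0.4720979630947113, 0.1433083415031433), (0.09312783181667328, 0.34837597608566284), 0.6581937670707703)
scene green (298, 256, 58, 49) ((0.6343187689781189, 0.0244339257478714), (0.20343227684497833, 0.08399421721696854), 84.1385269165039)
side blue (151, 372, 85, 103) ((0.6413441300392151, 0.48209428787231445), (0.21414275467395782, 0.06690573692321777), 87.98817443847656)
side blue (224, 334, 41, 25) ((0.657166600227356, 0.2832038700580597), (0.07848024368286133, 0.08840932697057724), 40.12435531616211)
side blue (300, 289, 78, 95) ((0.47065579891204834, 0.15896274149417877), (0.09465372562408447, 0.3549288511276245), 0.734455406665802)
side blue (150, 289, 44, 21) ((0.9104975461959839, 0.15387161076068878), (0.13536949455738068, 0.08445711433887482), 5.825769424438477)
side green (263, 278, 63, 39) ((0.6320492029190063, 0.03342986851930618), (0.2028079330921173, 0.08314813673496246), 84.70146942138672)
```

View pics/zs.png

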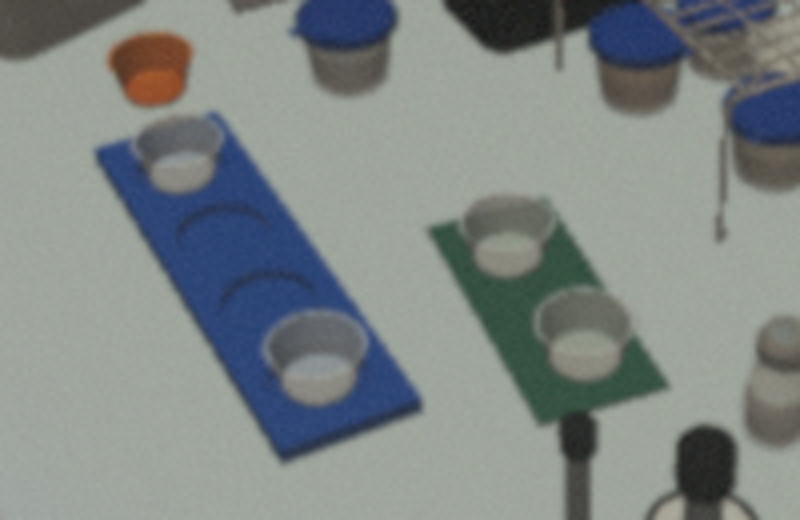

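View pics/zd.png

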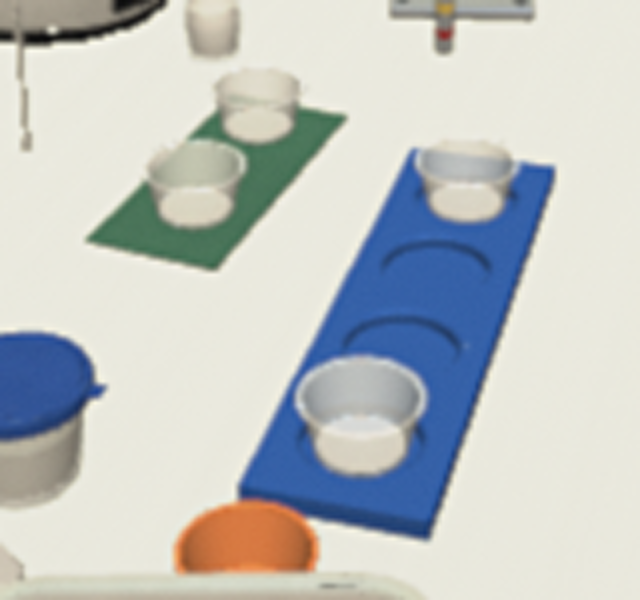

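View pics/zk.png

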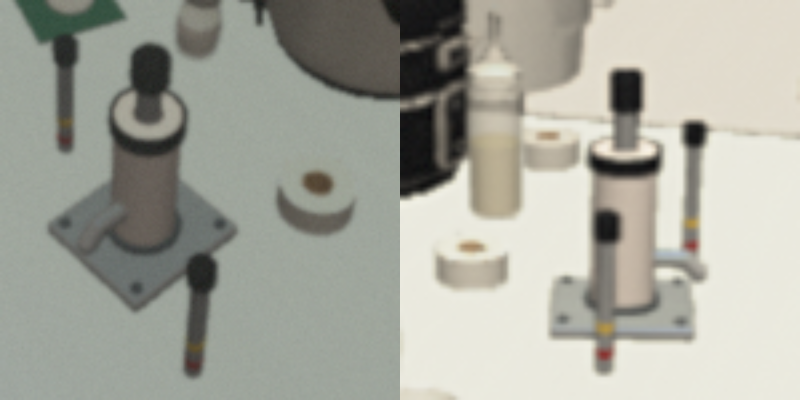

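```bash
python3 - <<'E'
from h import *
np.set_printoptions(precision=4,suppress=True)
a=manip.get_calibration("scene");b=manip.get_calibration("side")
def tri(p,q):
    o1,d1=ray(a,*p);o2,d2=ray(b,*q)
    s=np.linalg.lstsq(np.c_[d1,-d2],o2-o1,rcond=None)[0]
    x1,x2=o1+d1*s[0],o2+d2*s[1]; return (x1+x2)/2,np.linalg.norm(x1-x2)
Z=lambda u,v:((u+.5)/4-.5+190,(v+.5)/4-.5+200)
Y=lambda u,v:((u+.5)/4-.5+240,(v+.5)/4-.5+250)
for n,p,q in [("seat4",(179,145),(362,398)),("seat1",(316,350),(467,165)),("spareFar(-y)",(584,325),(259,97)),("spareNear(+y)",(508,232),(197,170))]:
    p=Z(*p);q=Y(*q); print(n,*tri(p,q),onz(a,*p,.037)[:2],onz(b,*q,.037)[:2])
# knob: zk left scale 400/150 off (310,290); right scale 4 off (300,170)
K=lambda u,v:(u/ (400/150)+310-.3,v/(400/150)+290-.3)
L=lambda u,v:((u-400)/4+300-.4,v/4+170-.4)
print("knob c",tri(K(150,70),L(626,92)),"captop",tri(K(148,114),L(625,150)))
print("label",onz(a,*K(317,182),.028),onz(b,*L(471,246),.028))
print("salt base",onz(a,385,306,0), "small plungers base", onz(a,*K(66,148),0),onz(a,*K(193,372),0))
E
```

```text
seat4 [0.4721 0.2695 0.0319] 0.001874223675127003 [0.4713 0.2632] [0.4692 0.2764]
seat1 [0.4743 0.0253 0.032 ] 0.0016100731909179477 [0.4734 0.0203] [0.4715 0.0345]
spareFar(-y) [ 0.6326 -0.0323  0.0295] 0.004366691090584818 [ 0.6311 -0.0384] [ 0.625  -0.0167]
spareNear(+y) [0.6347 0.0744 0.0297] 0.0004733924142224205 [0.631  0.0665] [0.6295 0.0865]
knob c (array([ 0.5531, -0.3013,  0.1861]), np.float64(0.001344387118604812)) captop (array([ 0.5531, -0.3013,  0.1395]), np.float64(0.001835701459336554))
label [ 0.6928 -0.3421  0.028 ] [ 0.6925 -0.3431  0.028 ]
salt base [ 0.7137 -0.1416  0.    ] small plungers base [ 0.543  -0.1938  0.    ] [ 0.5226 -0.4262  0.    ]
```

```bash
cat >> h.py <<'E'
from scipy.spatial.transform import Rotation as Ro
np.set_printoptions(precision=4,suppress=True)
def go(p,yaw=0.0):
    s=manip.state(); q=s['tool_rot']; R=Ro.from_quat([q[1],q[2],q[3],q[0]])
    y=np.array([np.cos(yaw),np.sin(yaw),0]); z=np.array([0,0,-1.]); x=np.cross(y,z)
    T=Ro.from_matrix(np.c_[x,y,z])
    d=R.inv().apply(np.array(p)-s['tool_pos']); r=(R.inv()*T).as_rotvec()
    print("t",round(s['time'],2),"pos",s['tool_pos'],"delta",d.round(4),"rot",r.round(4),"F",s['contact_force'].round(2),"w",round(s['gripper_width'],3))
E
python3 - <<'E'
from h import *
c=manip.get_calibration("wrist"); s=manip.state(); q=s['tool_rot']; R=Ro.from_quat([q[1],q[2],q[3],q[0]])
print("cam in tool",R.inv().apply(-c['R'].T@c['t']-s['tool_pos']), R.inv().apply(c['R'][2]))
go([0.55,0.02,0.25])
E
```

```text
cam in tool [ 0.0663  0.0007 -0.135 ] [-0.2654  0.      0.9641]
t 0.15 pos [0.2401 0.5765 0.2383] delta [-0.5001 -0.3945 -0.0111] rot [-0.0015  0.0008  1.176 ] F [-0.43  0.08 -0.44] w 1.002
```

>>> step_arm(
  deltas=[
    [-0.5, -0.3945, -0.011, 0, 0, 1.176, -1],
    [-0.5, -0.3945, -0.011, 0, 0, 1.176, -1],
    [-0.5, -0.3945, -0.011, 0, 0, 1.176, -1],
    [-0.5, -0.3945, -0.011, 0, 0, 1.176, -1],
    [-0.5, -0.3945, -0.011, 0, 0, 1.176, -1],
    [-0.5, -0.3945, -0.011, 0, 0, 1.176, -1],
    [-0.5, -0.3945, -0.011, 0, 0, 1.176, -1],
    [-0.5, -0.3945, -0.011, 0, 0, 1.176, -1],
    [-0.5, -0.3945, -0.011, 0, 0, 1.176, -1],
    [-0.5, -0.3945, -0.011, 0, 0, 1.176, -1],
    [-0.5, -0.3945, -0.011, 0, 0, 1.176, -1],
    [-0.5, -0.3945, -0.011, 0, 0, 1.176, -1],
    [-0.5, -0.3945, -0.011, 0, 0, 1.176, -1],
    [-0.5, -0.3945, -0.011, 0, 0, 1.176, -1],
    [-0.5, -0.3945, -0.011, 0, 0, 1.176, -1],
    [-0.5, -0.3945, -0.011, 0, 0, 1.176, -1],
    [-0.5, -0.3945, -0.011, 0, 0, 1.176, -1],
    [-0.5, -0.3945, -0.011, 0, 0, 1.176, -1],
  ],
)

```text
time: 1.95
tool_pos: [0.5498, 0.0215, 0.2504]
tool_rot: [0.0, 0.706, 0.708, 0.0]
contact_force: [-0.5, 0.4, -0.3]
gripper_width: 1.002
```

```bash
python3 - <<'E'
from h import *
import pickle
c=manip.get_calibration("wrist"); im=manip.grab_frame("wrist")[:,:,::-1]
pickle.dump(c,open("w1.pkl","wb")); cv2.imwrite("pics/w1.png",im)
go([0.55,0.02,0.25])
E
```

```text
t 2.0 pos [0.5499 0.0214 0.2504] delta [-0.0014  0.0001  0.0004] rot [ 0.0002 -0.      0.0015] F [-0.6   1.02  0.84] w 0.996
```

View pics/w1.png

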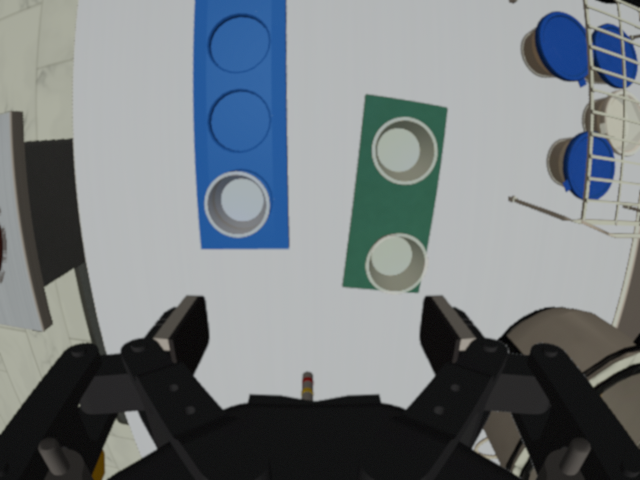

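The wrist view clearly shows wells 3 and 2 empty at (239,43) and (240,121), a seated cup at (237,204), and the spares at (405,150) and (396,263). Next I'll fit the circles.

```bash
python3 - <<'E'
from h import *
import pickle
c=pickle.load(open("w1.pkl","rb")); im=cv2.imread("pics/w1.png"); hsv=cv2.cvtColor(im,cv2.COLOR_BGR2HSV)
def fit(P):
    A=np.c_[2*P,np.ones(len(P))]; s=np.linalg.lstsq(A,(P**2).sum(1),rcond=None)[0]
    r=np.sqrt(s[2]+s[0]**2+s[1]**2); e=np.abs(np.hypot(*(P-s[:2]).T)-r); return s[:2],r,e
def rob(P):
    for _ in range(6):
        m,r,e=fit(P); P=P[e<max(.0015,np.percentile(e,85))]
    return m,r,len(P),e.max()
low=cv2.inRange(hsv,(0,0,0),(179,70,255))
for n,u,v,z in [("seat1",237,204,.037),("spN",405,150,.037),("spF",396,263,.037)]:
    # radial: outermost bright (low-sat) pixel along rays
    P=[]
    for th in np.linspace(0,2*np.pi,120,endpoint=False):
        for r in np.arange(42,22,-.25):
            uu,vv=u+r*np.cos(th),v+r*np.sin(th)
            if low[int(round(vv)),int(round(uu))] and r<40: P.append(onz(c,uu,vv,z,True)[:2]); break
            if low[int(round(vv)),int(round(uu))]: break
    m,r,k,e=rob(np.array(P)); print(n,m,r,k,e)
g=cv2.GaussianBlur(im[:,:,0].astype(np.float32),(3,3),0)
for n,u,v in [("well2",240,121),("well3",239,43)]:
    P=[]
    for th in np.linspace(0,2*np.pi,120,endpoint=False):
        rr=np.arange(24,37,.25); 
        px=cv2.remap(g,(u+rr*np.cos(th)).astype(np.float32)[None],(v+rr*np.sin(th)).astype(np.float32)[None],1)[0]
        i=np.argmax(np.abs(np.gradient(px))); P.append(onz(c,u+rr[i]*np.cos(th),v+rr[i]*np.sin(th),.012,True)[:2])
    m,r,k,e=rob(np.array(P)); print(n,m,r,k,e)
m=cv2.inRange(hsv,(105,130,60),(125,255,255)); x=max(cv2.findContours(m,0,2)[0],key=cv2.contourArea)
P=np.array([onz(c,*p[0],.012,True)[:2] for p in x.astype(float)]); 
for s in (0,1):
    L=P[(P[:,1]>.05)&(P[:,1]<.26)]; mid=.473; L=L[(L[:,0]>mid)==s]; f=np.polyfit(L[:,1],L[:,0],1)
    for _ in range(5): L=L[np.abs(np.polyval(f,L[:,1])-L[:,0])<.0025]; f=np.polyfit(L[:,1],L[:,0],1)
    print("edge",f,np.polyval(f,.147))
E
```

```text
seat1 [0.4757 0.0288] 0.03249960095591964 107 0.0009023387414983861
spN [0.6369 0.0814] 0.03337147974308495 99 0.0007394526886075337
spF [ 0.6343 -0.0313] 0.033235508508534975 58 0.000733119968135923
well2 [0.4759 0.1105] 0.029567057426440786 101 0.0006810839952479039
well3 [0.4754 0.191 ] 0.029800372491835328 104 0.0014689329566936263
edge [-0.0096  0.4296] 0.4281832658514132
edge [-0.0115  0.5233] 0.521593228607359
```

```bash
python3 - <<'E'
from h import *
go([0.6365,0.081,0.09]);go([0.6365,0.081,0.02])
E
```

```text
t 2.0 pos [0.5499 0.0214 0.2504] delta [0.0595 0.0867 0.1604] rot [ 0.0002 -0.      0.0015] F [-0.6   1.02  0.84] w 0.996
t 2.0 pos [0.5499 0.0214 0.2504] delta [0.0595 0.0867 0.2304] rot [ 0.0002 -0.      0.0015] F [-0.6   1.02  0.84] w 0.996
```

>>> step_arm(
  deltas=[
    [0.0605, 0.0867, 0.14, 0, 0, 0, -1],
    [0.0605, 0.0867, 0.14, 0, 0, 0, -1],
    [0.0605, 0.0867, 0.14, 0, 0, 0, -1],
    [0.0605, 0.0867, 0.16, 0, 0, 0, -1],
    [0.0605, 0.0867, 0.16, 0, 0, 0, -1],
    [0.0605, 0.0867, 0.16, 0, 0, 0, -1],
    [0.0605, 0.0867, 0.16, 0, 0, 0, -1],
    [0.0605, 0.0867, 0.16, 0, 0, 0, -1],
  ],
)

```text
time: 2.8
tool_pos: [0.6384, 0.0807, 0.0938]
tool_rot: [0.002, 0.707, 0.707, 0.002]
contact_force: [0.3, -0.6, 0.2]
gripper_width: 1.0
```

```bash
python3 - <<'E'
from h import *
go([0.6365,0.081,0.02])
c=manip.get_calibration("wrist"); im=manip.grab_frame("wrist")[:,:,::-1].copy()
for X in [(0.6365,0.081,.037),(0.6365,0.081+.0325,.037),(0.6365+.0325,0.081,.037),(0.6365-.0325,0.081,.037)]:
    u,v=proj(c,X,True); cv2.circle(im,(int(round(u)),int(round(v))),3,(0,0,255),1)
cv2.imwrite("pics/w2.png",im)
E
```

```text
t 2.8 pos [0.6384 0.0807 0.0938] delta [ 0.0003 -0.0023  0.0738] rot [ 0.0053  0.     -0.0003] F [ 0.33 -0.58  0.17] w 1.0
```

View pics/w2.png

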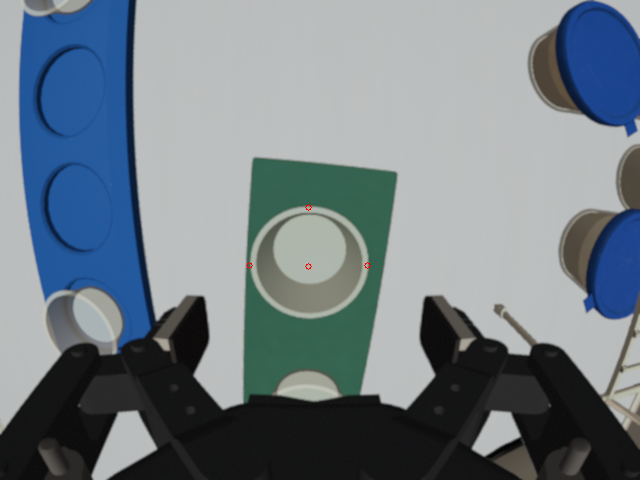

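The projected rim lands on the cup. Next I'll descend and close.

>>> step_arm(
  deltas=[
    [0, 0, 0.03, 0, 0, 0, -1],
    [0, 0, 0.05, 0, 0, 0, -1],
    [0, 0, 0.065, 0, 0, 0, -1],
    [0, 0, 0.07, 0, 0, 0, -1],
    [0, 0, 0.07, 0, 0, 0, -1],
    [0, 0, 0.07, 0, 0, 0, -1],
    [0, 0, 0.07, 0, 0, 0, -1],
    [0, 0, 0.07, 0, 0, 0, -0.3],
    [0, 0, 0.07, 0, 0, 0, 0.1],
    [0, 0, 0.07, 0, 0, 0, 0.5],
    [0, 0, 0.07, 0, 0, 0, 1],
    [0, 0, 0.07, 0, 0, 0, 1],
    [0, 0, 0.07, 0, 0, 0, 1],
    [0, 0, 0.07, 0, 0, 0, 1],
    [0, 0, 0.07, 0, 0, 0, 1],
  ],
)

```text
time: 4.35
tool_pos: [0.6382, 0.081, 0.0221]
tool_rot: [0.001, 0.707, 0.707, 0.001]
contact_force: [-0.7, 0.2, 4.9]
gripper_width: 0.716
```

```bash
python3 - <<'E'
from h import *
go([0.476,0.192,0.02])
cv2.imwrite("pics/w3.png",manip.grab_frame("wrist")[:,:,::-1])
E
```

```text
t 4.35 pos [0.6382 0.081  0.0221] delta [ 0.111  -0.1622  0.0017] rot [ 0.0027 -0.      0.    ] F [-0.68  0.21  4.88] w 0.716
```

View pics/w3.png

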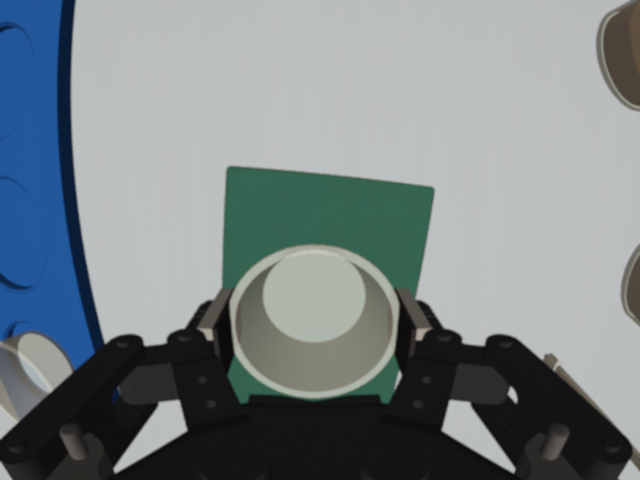

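Gripped (width 0.716, about 61 mm). Next I'll lift it and carry it above well 3.

>>> step_arm(
  deltas=[
    [0, 0, -0.01, 0, 0, 0, 1],
    [0, 0, -0.03, 0, 0, 0, 1],
    [0, 0, -0.06, 0, 0, 0, 1],
    [0, 0, -0.08, 0, 0, 0, 1],
    [0.03, -0.045, -0.08, 0, 0, 0, 1],
    [0.055, -0.08, -0.08, 0, 0, 0, 1],
    [0.08, -0.115, -0.08, 0, 0, 0, 1],
    [0.1, -0.145, -0.08, 0, 0, 0, 1],
    [0.111, -0.161, -0.08, 0, 0, 0, 1],
    [0.111, -0.161, -0.08, 0, 0, 0, 1],
    [0.111, -0.161, -0.08, 0, 0, 0, 1],
    [0.111, -0.161, -0.06, 0, 0, 0, 1],
    [0.111, -0.161, -0.04, 0, 0, 0, 1],
    [0.111, -0.161, -0.04, 0, 0, 0, 1],
    [0.111, -0.161, -0.04, 0, 0, 0, 1],
  ],
)

```text
time: 5.9
tool_pos: [0.4767, 0.1913, 0.0604]
tool_rot: [-0.0, 0.708, 0.707, -0.0]
contact_force: [-0.6, 1.4, 0.6]
gripper_width: 0.714
```

```bash
python3 - <<'E'
from h import *
go([0.4755,0.192,0.021])
cv2.imwrite("pics/w4.png",manip.grab_frame("wrist")[:,:,::-1])
cv2.imwrite("pics/d4.png",cv2.resize(manip.grab_frame("side")[220:400,220:460,::-1],None,fx=3,fy=3,interpolation=2))
E
```

```text
t 5.9 pos [0.4767 0.1913 0.0604] delta [ 0.0007 -0.0012  0.0394] rot [-0.0004  0.0003 -0.0012] F [-0.64  1.44  0.55] w 0.714
```

View pics/w4.png

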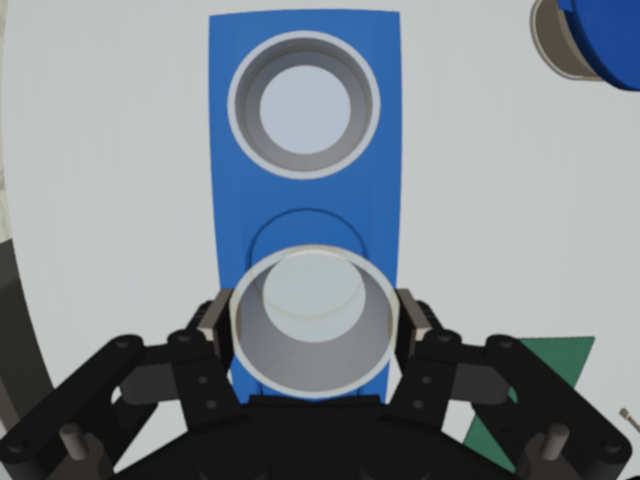

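View pics/d4.png

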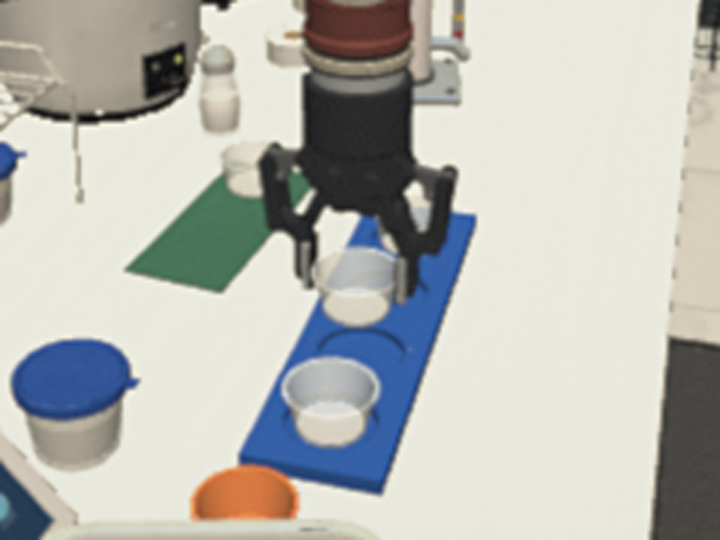

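>>> step_arm(
  deltas=[
    [0.0005, -0.001, 0.015, 0, 0, 0, 1],
    [0.0005, -0.001, 0.025, 0, 0, 0, 1],
    [0.0005, -0.001, 0.033, 0, 0, 0, 1],
    [0.0005, -0.001, 0.038, 0, 0, 0, 1],
    [0.0005, -0.001, 0.038, 0, 0, 0, 1],
    [0.0005, -0.001, 0.038, 0, 0, 0, 1],
    [0.0005, -0.001, 0.038, 0, 0, 0, 1],
    [0.0005, -0.001, 0.038, 0, 0, 0, 0],
    [0.0005, -0.001, 0.038, 0, 0, 0, -0.5],
    [0.0005, -0.001, 0.038, 0, 0, 0, -1],
    [0.0005, -0.001, 0.038, 0, 0, 0, -1],
    [0.0005, -0.001, 0.038, 0, 0, 0, -1],
    [0.0005, -0.001, 0.038, 0, 0, 0, -1],
    [0.0005, -0.001, 0.02, 0, 0, 0, -1],
    [0.0005, -0.001, -0.01, 0, 0, 0, -1],
    [0.0005, -0.001, -0.03, 0, 0, 0, -1],
    [0.0005, -0.001, -0.03, 0, 0, 0, -1],
  ],
)

```text
time: 7.7
tool_pos: [0.4775, 0.1931, 0.094]
tool_rot: [0.002, 0.707, 0.707, 0.003]
contact_force: [-0.1, 0.2, 0.4]
gripper_width: 0.999
```

```bash
python3 - <<'E'
from h import *
go([0.6345,-0.0313,0.09])
c=manip.get_calibration("wrist"); im=manip.grab_frame("wrist")[:,:,::-1].copy()
for x0,y0 in [(.475,.192),(.4742,.274)]:
  for dx,dy in [(0,0),(0,.0325),(.0325,0),(-.0325,0)]:
    u,v=proj(c,(x0+dx,y0+dy,.037),True); cv2.circle(im,(int(round(u)),int(round(v))),3,(0,0,255),1)
cv2.imwrite("pics/w5.png",im)
E
```

```text
t 7.7 pos [0.4775 0.1931 0.094 ] delta [-0.2244  0.157   0.0047] rot [ 0.0069 -0.0017  0.    ] F [-0.07  0.21  0.42] w 0.999
```

View pics/w5.png

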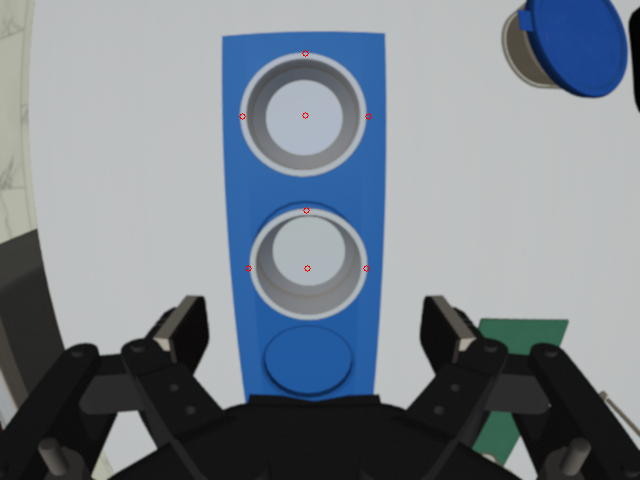

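The cup sits in well 3 (rim centre within about 2 mm of the prediction). Next, the second spare.

>>> step_arm(
  deltas=[
    [-0.04, 0.028, 0, 0, 0, 0, -1],
    [-0.08, 0.056, 0, 0, 0, 0, -1],
    [-0.12, 0.084, 0, 0, 0, 0, -1],
    [-0.16, 0.112, 0, 0, 0, 0, -1],
    [-0.2, 0.14, 0, 0, 0, 0, -1],
    [-0.224, 0.157, 0, 0, 0, 0, -1],
    [-0.224, 0.157, 0, 0, 0, 0, -1],
    [-0.224, 0.157, 0, 0, 0, 0, -1],
    [-0.224, 0.157, 0, 0, 0, 0, -1],
    [-0.224, 0.157, 0, 0, 0, 0, -1],
  ],
)

```text
time: 8.75
tool_pos: [0.6309, -0.0303, 0.0895]
tool_rot: [-0.001, 0.707, 0.708, -0.0]
contact_force: [0.7, 0.2, 0.8]
gripper_width: 1.002
```

```bash
python3 - <<'E'
from h import *
go([0.6345,-0.0313,0.021])
c=manip.get_calibration("wrist"); im=manip.grab_frame("wrist")[:,:,::-1].copy()
for x0,y0 in [(.6345,-.0313)]:
  for dx,dy in [(0,0),(0,.0325),(.0325,0),(-.0325,0)]:
    u,v=proj(c,(x0+dx,y0+dy,.037),True); cv2.circle(im,(int(round(u)),int(round(v))),3,(0,0,255),1)
cv2.imwrite("pics/w6.png",im)
E
```

```text
t 8.75 pos [ 0.6309 -0.0303  0.0895] delta [-0.0011  0.0037  0.0685] rot [-0.0014 -0.0004  0.0015] F [0.65 0.18 0.76] w 1.002
```

View pics/w6.png

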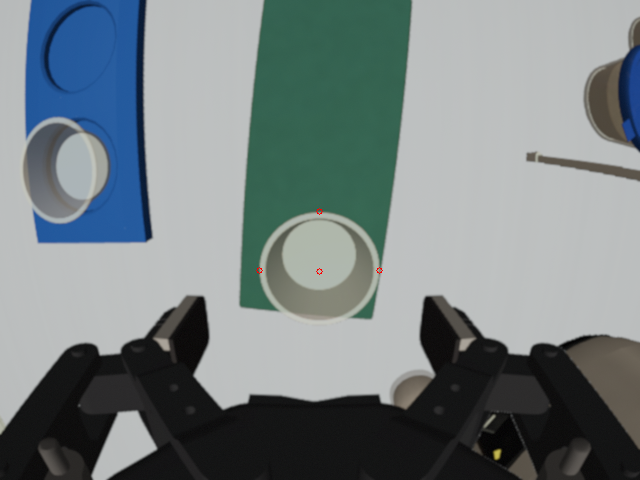

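>>> step_arm(
  deltas=[
    [-0.001, 0.0037, 0.03, 0, 0, 0, -1],
    [-0.001, 0.0037, 0.05, 0, 0, 0, -1],
    [-0.001, 0.0037, 0.063, 0, 0, 0, -1],
    [-0.001, 0.0037, 0.068, 0, 0, 0, -1],
    [-0.001, 0.0037, 0.068, 0, 0, 0, -1],
    [-0.001, 0.0037, 0.068, 0, 0, 0, -1],
    [-0.001, 0.0037, 0.068, 0, 0, 0, -1],
    [-0.001, 0.0037, 0.068, 0, 0, 0, -0.3],
    [-0.001, 0.0037, 0.068, 0, 0, 0, 0.1],
    [-0.001, 0.0037, 0.068, 0, 0, 0, 0.5],
    [-0.001, 0.0037, 0.068, 0, 0, 0, 1],
    [-0.001, 0.0037, 0.068, 0, 0, 0, 1],
    [-0.001, 0.0037, 0.068, 0, 0, 0, 1],
    [-0.001, 0.0037, 0.068, 0, 0, 0, 1],
    [-0.001, 0.0037, 0.068, 0, 0, 0, 1],
  ],
)

```text
time: 10.3
tool_pos: [0.6367, -0.0328, 0.0241]
tool_rot: [0.001, 0.707, 0.707, 0.001]
contact_force: [-0.7, -0.2, 5.1]
gripper_width: 0.714
```

```bash
python3 - <<'E'
from h import *
go([0.4765,0.1105,0.021])
cv2.imwrite("pics/w7.png",manip.grab_frame("wrist")[:,:,::-1])
E
```

```text
t 10.3 pos [ 0.6367 -0.0328  0.0241] delta [ 0.1433 -0.1602  0.0027] rot [ 0.0023  0.0005 -0.    ] F [-0.74 -0.22  5.07] w 0.714
```

View pics/w7.png

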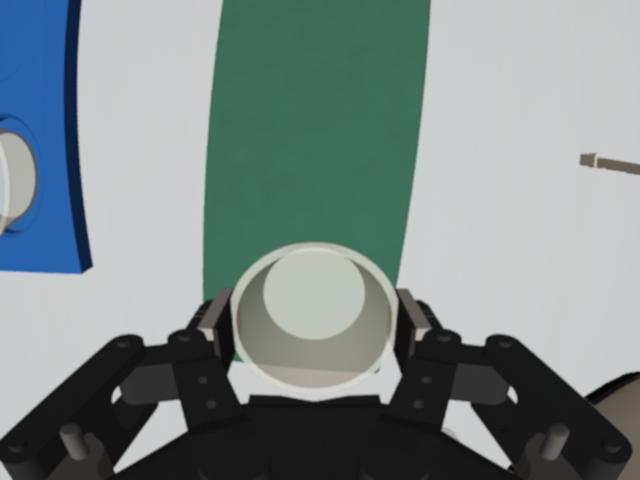

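>>> step_arm(
  deltas=[
    [0, 0, -0.01, 0, 0, 0, 1],
    [0, 0, -0.03, 0, 0, 0, 1],
    [0, 0, -0.06, 0, 0, 0, 1],
    [0, 0, -0.08, 0, 0, 0, 1],
    [0.03, -0.035, -0.08, 0, 0, 0, 1],
    [0.06, -0.07, -0.08, 0, 0, 0, 1],
    [0.09, -0.1, -0.08, 0, 0, 0, 1],
    [0.12, -0.135, -0.08, 0, 0, 0, 1],
    [0.143, -0.16, -0.08, 0, 0, 0, 1],
    [0.143, -0.16, -0.08, 0, 0, 0, 1],
    [0.143, -0.16, -0.08, 0, 0, 0, 1],
    [0.143, -0.16, -0.08, 0, 0, 0, 1],
    [0.143, -0.16, -0.06, 0, 0, 0, 1],
    [0.143, -0.16, -0.04, 0, 0, 0, 1],
    [0.143, -0.16, -0.04, 0, 0, 0, 1],
    [0.143, -0.16, -0.04, 0, 0, 0, 1],
  ],
)

```text
time: 11.95
tool_pos: [0.4761, 0.1098, 0.0623]
tool_rot: [-0.0, 0.708, 0.707, -0.0]
contact_force: [0.8, -0.9, 0.3]
gripper_width: 0.706
```

```bash
python3 - <<'E'
from h import *
go([0.4765,0.1095,0.0235])
cv2.imwrite("pics/w8.png",manip.grab_frame("wrist")[:,:,::-1])
E
```

```text
t 11.95 pos [0.4761 0.1098 0.0623] delta [-0.0003  0.0004  0.0388] rot [-0.0008  0.0002 -0.0013] F [ 0.78 -0.86  0.25] w 0.706
```

View pics/w8.png

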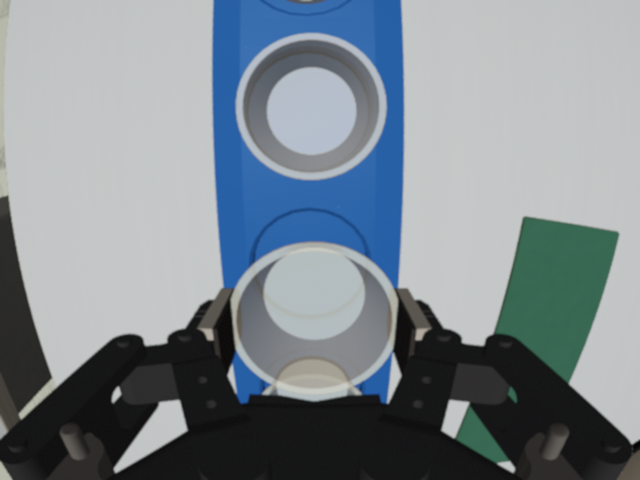

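>>> step_arm(
  deltas=[
    [0, 0, 0.015, 0, 0, 0, 1],
    [0, 0, 0.025, 0, 0, 0, 1],
    [0, 0, 0.033, 0, 0, 0, 1],
    [0, 0, 0.0385, 0, 0, 0, 1],
    [0, 0, 0.0385, 0, 0, 0, 1],
    [0, 0, 0.0385, 0, 0, 0, 1],
    [0, 0, 0.0385, 0, 0, 0, 1],
    [0, 0, 0.0385, 0, 0, 0, 0],
    [0, 0, 0.0385, 0, 0, 0, -0.5],
    [0, 0, 0.0385, 0, 0, 0, -1],
    [0, 0, 0.0385, 0, 0, 0, -1],
    [0, 0, 0.0385, 0, 0, 0, -1],
    [0, 0, 0.0385, 0, 0, 0, -1],
    [0, 0, 0.02, 0, 0, 0, -1],
    [0, 0, -0.01, 0, 0, 0, -1],
    [0, 0, -0.05, 0, 0, 0, -1],
    [0, 0, -0.1, 0, 0, 0, -1],
    [0, 0, -0.15, 0, 0, 0, -1],
    [0, 0, -0.19, 0, 0, 0, -1],
    [0, 0, -0.2, 0, 0, 0, -1],
  ],
)

```text
time: 14.0
tool_pos: [0.478, 0.1107, 0.269]
tool_rot: [0.003, 0.707, 0.707, 0.004]
contact_force: [0.7, 0.5, 0.4]
gripper_width: 0.999
```

```bash
python3 - <<'E'
from h import *
go([0.553,-0.3013,0.30])
c=manip.get_calibration("wrist"); im=manip.grab_frame("wrist")[:,:,::-1].copy()
for x0,y0 in [(.4757,.1105),(.475,.192),(.4757,.0288),(.4742,.274)]:
  for dx,dy in [(0,0),(0,.0325),(.0325,0),(-.0325,0)]:
    u,v=proj(c,(x0+dx,y0+dy,.037),True); cv2.circle(im,(int(round(u)),int(round(v))),2,(0,0,255),1)
cv2.imwrite("pics/w9.png",im)
cv2.imwrite("pics/d9.png",cv2.resize(manip.grab_frame("side")[170:400,220:460,::-1],None,fx=2.5,fy=2.5,interpolation=2))
E
```

```text
t 14.0 pos [0.478  0.1107 0.269 ] delta [-0.412   0.0753 -0.0306] rot [ 0.0105 -0.0008  0.0001] F [0.72 0.49 0.39] w 0.999
```

View pics/w9.png

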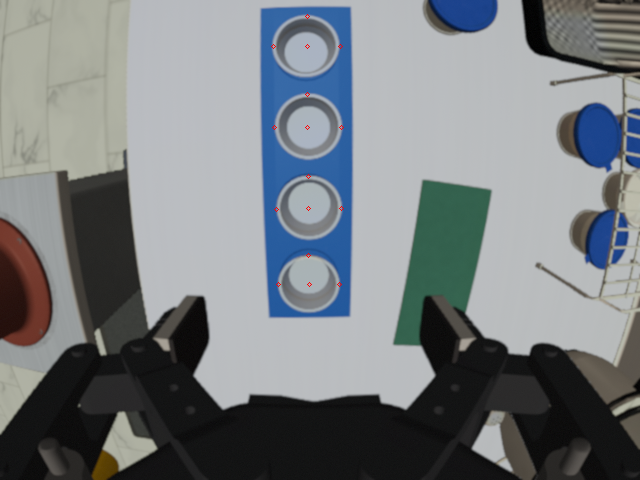

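View pics/d9.png

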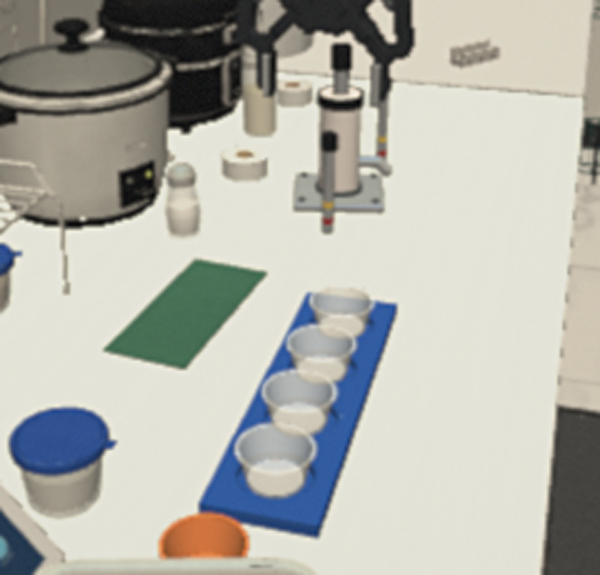

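All four wells hold upright cups and the bystanders are unmoved. Next I'll view the doser from above.

>>> step_arm(
  deltas=[
    [-0.05, 0.01, -0.03, 0, 0, 0, -1],
    [-0.1, 0.02, -0.05, 0, 0, 0, -1],
    [-0.15, 0.03, -0.05, 0, 0, 0, -1],
    [-0.2, 0.04, -0.05, 0, 0, 0, -1],
    [-0.25, 0.05, -0.05, 0, 0, 0, -1],
    [-0.3, 0.06, -0.05, 0, 0, 0, -1],
    [-0.33, 0.07, -0.05, 0, 0, 0, -1],
    [-0.355, 0.075, -0.05, 0, 0, 0, -1],
    [-0.355, 0.075, -0.05, 0, 0, 0, -1],
    [-0.355, 0.075, -0.05, 0, 0, 0, -1],
    [-0.355, 0.075, -0.05, 0, 0, 0, -1],
    [-0.355, 0.075, -0.05, 0, 0, 0, -1],
    [-0.355, 0.075, -0.05, 0, 0, 0, -1],
  ],
)

```text
time: 15.4
tool_pos: [0.5506, -0.2435, 0.3124]
tool_rot: [0.0, 0.707, 0.708, 0.0]
contact_force: [0.8, -0.0, 0.5]
gripper_width: 1.001
```

```bash
python3 - <<'E'
from h import *
import pickle
go([0.553,-0.3013,0.30])
c=manip.get_calibration("wrist"); im=manip.grab_frame("wrist")[:,:,::-1].copy(); pickle.dump(c,open("w10.pkl","wb")); cv2.imwrite("pics/w10.png",im)
for X in [(.553,-.3013,.202),(.553,-.3013,.142),(.553+.0295,-.3013,.142)]:
    print(proj(c,X,True))
E
```

```text
t 15.4 pos [ 0.5506 -0.2435  0.3124] delta [-0.0578  0.0023  0.0124] rot [0.0002 0.0001 0.0014] F [ 0.81 -0.01  0.48] w 1.001
(np.float64(315.6311428970429), np.float64(315.86453681082514))
(np.float64(315.35399553561825), np.float64(285.1146817245127))
(np.float64(348.54181007762304), np.float64(285.0318576836946))
```

View pics/w10.png

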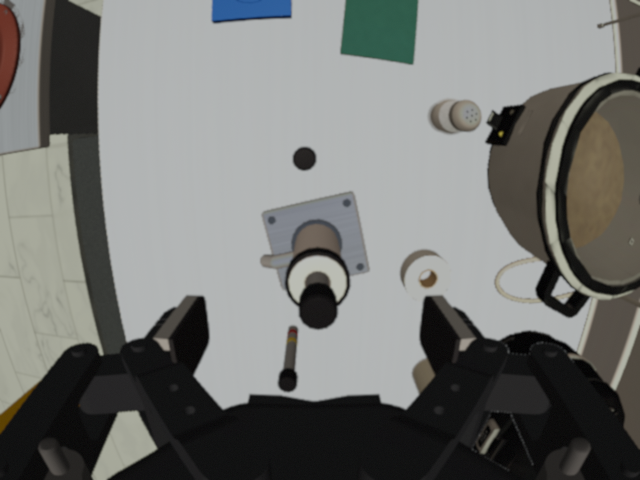

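```bash
python3 - <<'E'
from h import *
im=cv2.imread("pics/w10.png")[230:350,250:390]; cv2.imwrite("pics/w10z.png",cv2.resize(im,None,fx=5,fy=5,interpolation=2))
E
```

```text
(no output)
```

View pics/w10z.png

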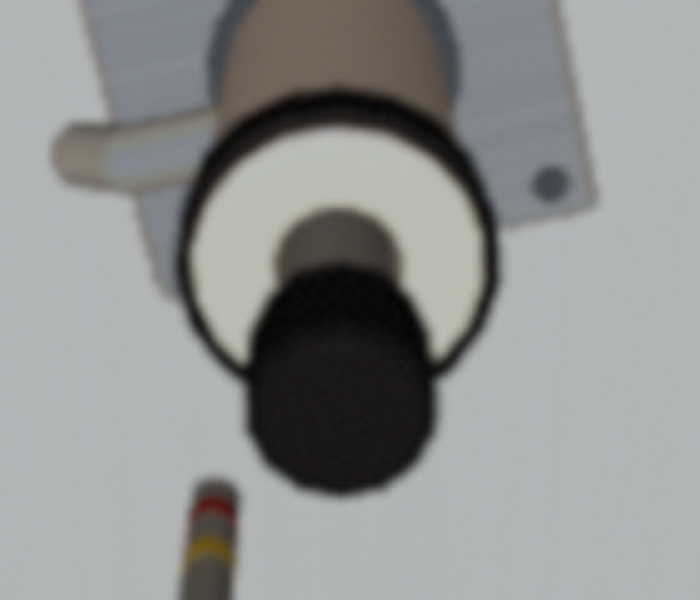

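```bash
python3 - <<'E'
from h import *
import pickle
c=pickle.load(open("w10.pkl","rb"))
Z=lambda u,v:((u+.5)/5-.5+250,(v+.5)/5-.5+230)
for n,u,v,z in [("knobtop",342.5,402,.202),("kL",249,402,.202),("kR",436,402,.202),("kbot",342,494,.202),("disc",339.5,268,.142),("dL",186,262,.142),("dR",493,262,.142),("dtop",340,120,.142)]:
    print(n,onz(c,*Z(u,v),z,True))
E
```

```text
knobtop [ 0.5548 -0.2965  0.202 ]
kL [ 0.5411 -0.2965  0.202 ]
kR [ 0.5685 -0.2965  0.202 ]
kbot [ 0.5548 -0.3119  0.202 ]
disc [ 0.5549 -0.2995  0.142 ]
dL [ 0.5277 -0.2984  0.142 ]
dR [ 0.5821 -0.2984  0.142 ]
dtop [ 0.5549 -0.272   0.142 ]
```

```bash
python3 - <<'E'
from h import *
go([0.5548,-0.299,0.245])
E
```

```text
t 15.45 pos [ 0.5506 -0.2436  0.3125] delta [-0.0554  0.0041  0.0675] rot [0.0004 0.0002 0.0013] F [ 0.13 -0.46  0.22] w 1.0
```

>>> step_arm(
  deltas=[
    [-0.03, 0.002, 0.0, 0, 0, 0, -1],
    [-0.055, 0.004, 0.0, 0, 0, 0, -1],
    [-0.055, 0.004, 0.03, 0, 0, 0, -1],
    [-0.055, 0.004, 0.065, 0, 0, 0, -1],
    [-0.055, 0.004, 0.067, 0, 0, 0, -1],
    [-0.055, 0.004, 0.067, 0, 0, 0, -1],
    [-0.055, 0.004, 0.067, 0, 0, 0, -1],
    [-0.055, 0.004, 0.067, 0, 0, 0, -1],
    [-0.055, 0.004, 0.067, 0, 0, 0, -1],
  ],
)

```text
time: 16.35
tool_pos: [0.5553, -0.2999, 0.2475]
tool_rot: [0.002, 0.707, 0.707, 0.0]
contact_force: [0.0, -0.2, -0.2]
gripper_width: 1.001
```

```bash
python3 - <<'E'
from h import *
go([0.5548,-0.299,0.174])
c=manip.get_calibration("wrist"); im=manip.grab_frame("wrist")[:,:,::-1].copy(); cv2.imwrite("pics/w11.png",im)
print(proj(c,(.5548,-.299,.202),True))
E
```

```text
t 16.35 pos [ 0.5553 -0.2999  0.2475] delta [ 0.001  -0.0007  0.0735] rot [0.0026 0.0019 0.0003] F [ 0.01 -0.24 -0.25] w 1.001
(np.float64(310.64629082747825), np.float64(271.63831666411704))
```

View pics/w11.png

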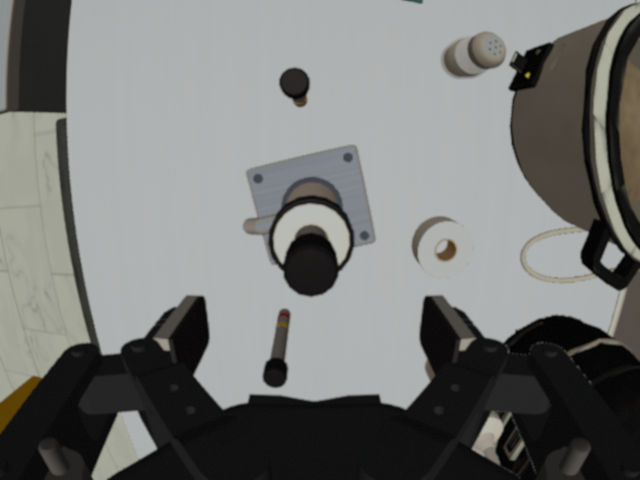

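>>> step_arm(
  deltas=[
    [0.002, -0.001, 0.02, 0, 0, 0, -1],
    [0.002, -0.001, 0.04, 0, 0, 0, -1],
    [0.002, -0.001, 0.06, 0, 0, 0, -1],
    [0.002, -0.001, 0.072, 0, 0, 0, -1],
    [0.002, -0.001, 0.072, 0, 0, 0, -1],
    [0.002, -0.001, 0.072, 0, 0, 0, -0.4],
    [0.002, -0.001, 0.072, 0, 0, 0, -0.1],
    [0.002, -0.001, 0.072, 0, 0, 0, 0.0],
    [0.002, -0.001, 0.072, 0, 0, 0, 0.0],
    [0.002, -0.001, 0.072, 0, 0, 0, 0.0],
    [0.002, -0.001, 0.072, 0, 0, 0, 0.0],
  ],
)

```text
time: 17.5
tool_pos: [0.5536, -0.2976, 0.1735]
tool_rot: [0.0, 0.707, 0.707, 0.0]
contact_force: [0.5, -0.2, -0.3]
gripper_width: 0.501
```

```bash
python3 - <<'E'
from h import *
go([0.5548,-0.297,0.174])
c=manip.get_calibration("wrist"); im=manip.grab_frame("wrist")[:,:,::-1].copy(); cv2.imwrite("pics/w12.png",im); cv2.imwrite("pics/w12z.png",cv2.resize(im[230:430,180:450],None,fx=2.9,fy=2.9,interpolation=2))
print(proj(c,(.5548,-.299,.202),True))
E
```

```text
t 17.5 pos [ 0.5536 -0.2976  0.1735] delta [ 0.0006  0.0012 -0.0005] rot [0.0002 0.0002 0.    ] F [ 0.53 -0.16 -0.31] w 0.501
(np.float64(314.1421379138398), np.float64(353.70791273056375))
```

View pics/w12z.png

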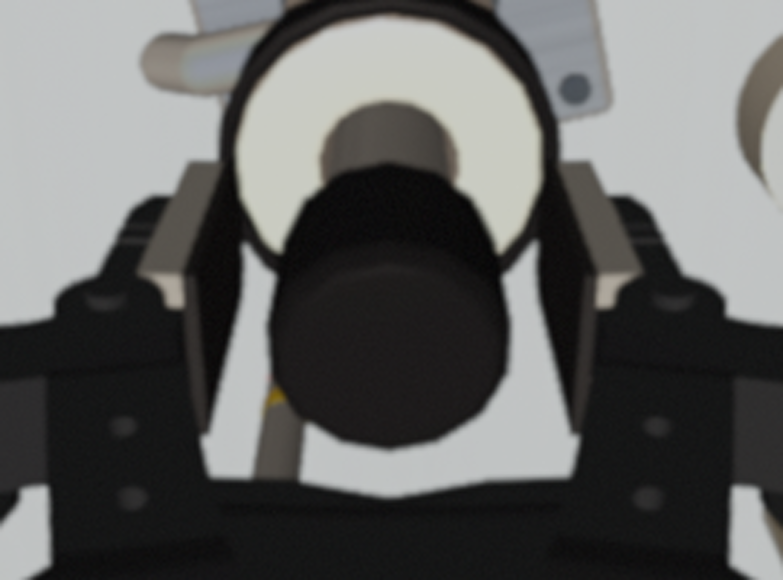

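Knob and pads are centred on each other (zoom columns 390 and 390.5). Next I'll close in steps, watching the side force.

>>> step_arm(
  deltas=[
    [0.001, 0, 0, 0, 0, 0, 0.1],
    [0.001, 0, 0, 0, 0, 0, 0.2],
    [0.001, 0, 0, 0, 0, 0, 0.26],
    [0.001, 0, 0, 0, 0, 0, 0.26],
    [0.001, 0, 0, 0, 0, 0, 0.3],
    [0.001, 0, 0, 0, 0, 0, 0.3],
    [0.001, 0, 0, 0, 0, 0, 0.3],
  ],
)

```text
time: 18.25
tool_pos: [0.5536, -0.2966, 0.1733]
tool_rot: [-0.0, 0.707, 0.707, -0.0]
contact_force: [0.2, 0.4, 0.0]
gripper_width: 0.353
```

>>> step_arm(
  deltas=[
    [0, 0, 0, 0, 0, 0, 0.34],
    [0, 0, 0, 0, 0, 0, 0.38],
    [0, 0, 0, 0, 0, 0, 0.38],
  ],
)

```text
time: 18.55
tool_pos: [0.5537, -0.2966, 0.1735]
tool_rot: [0.0, 0.707, 0.707, 0.0]
contact_force: [0.1, 0.2, 1.0]
gripper_width: 0.336
```

>>> step_arm(
  deltas=[
    [0, 0, 0, 0, 0, 0, 0.5],
    [0, 0, 0, 0, 0, 0, 0.7],
    [0, 0, 0, 0, 0, 0, 1],
    [0, 0, 0, 0, 0, 0, 1],
  ],
)

```text
time: 18.95
tool_pos: [0.5537, -0.2966, 0.1735]
tool_rot: [0.0, 0.707, 0.707, 0.0]
contact_force: [-0.2, -0.9, 1.0]
gripper_width: 0.333
```

>>> step_arm(
  deltas=[
    [0, 0, -0.002, 0, 0, 0, 1],
    [0, 0, -0.005, 0, 0, 0, 1],
    [0, 0, -0.008, 0, 0, 0, 1],
    [0, 0, -0.01, 0, 0, 0, 1],
    [0, 0, -0.01, 0, 0, 0, 1],
    [0, 0, -0.01, 0, 0, 0, 1],
  ],
)

```text
time: 19.55
tool_pos: [0.5536, -0.2965, 0.1833]
tool_rot: [-0.0, 0.707, 0.707, -0.0]
contact_force: [-0.2, 0.4, -1.9]
gripper_width: 0.335
```

```bash
python3 - <<'E'
from h import *
go([0.5536,-0.2966,0.2535])
cv2.imwrite("pics/d13.png",cv2.resize(manip.grab_frame("side")[160:260,300:420,::-1],None,fx=5,fy=5,interpolation=2))
E
```

```text
t 19.55 pos [ 0.5536 -0.2965  0.1833] delta [-0.0001  0.     -0.0702] rot [-0. -0.  0.] F [-0.17  0.44 -1.89] w 0.335
```

View pics/d13.png

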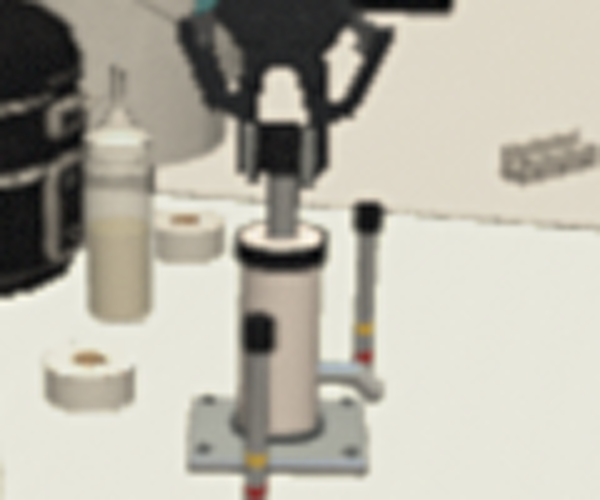

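The knob is gripped and rising: the force is -1.9 N, about the plunger's weight, with no side load. Next I'll draw the rest, 70 mm, for 80 mm in total.

>>> step_arm(
  deltas=[
    [0, 0, -0.005, 0, 0, 0, 1],
    [0, 0, -0.01, 0, 0, 0, 1],
    [0, 0, -0.015, 0, 0, 0, 1],
    [0, 0, -0.02, 0, 0, 0, 1],
    [0, 0, -0.025, 0, 0, 0, 1],
    [0, 0, -0.03, 0, 0, 0, 1],
    [0, 0, -0.035, 0, 0, 0, 1],
    [0, 0, -0.035, 0, 0, 0, 1],
    [0, 0, -0.035, 0, 0, 0, 1],
  ],
)

```text
time: 20.5
tool_pos: [0.5536, -0.2966, 0.2184]
tool_rot: [0.0, 0.707, 0.707, -0.0]
contact_force: [0.1, -0.5, -2.2]
gripper_width: 0.336
```

>>> step_arm(
  deltas=[
    [0, 0, -0.005, 0, 0, 0, 1],
    [0, 0, -0.01, 0, 0, 0, 1],
    [0, 0, -0.015, 0, 0, 0, 1],
    [0, 0, -0.02, 0, 0, 0, 1],
    [0, 0, -0.025, 0, 0, 0, 1],
    [0, 0, -0.03, 0, 0, 0, 1],
    [0, 0, -0.034, 0, 0, 0, 1],
    [0, 0, -0.035, 0, 0, 0, 1],
    [0, 0, -0.035, 0, 0, 0, 1],
    [0, 0, -0.035, 0, 0, 0, 1],
  ],
)

```text
time: 21.5
tool_pos: [0.5535, -0.2965, 0.253]
tool_rot: [-0.0, 0.707, 0.707, -0.0]
contact_force: [-0.4, 0.4, -2.1]
gripper_width: 0.338
```

```bash
python3 - <<'E'
from h import *
go([0.5536,-0.2966,0.2535])
a=manip.grab_frame("side")[:,:,::-1]; b=manip.grab_frame("scene")[:,:,::-1]
cv2.imwrite("pics/e.png",np.hstack([cv2.resize(a[150:250,310:410],(400,400),interpolation=2),cv2.resize(b[270:370,320:420],(400,400),interpolation=2)]))
cv2.imwrite("pics/f.png",a); 
E
```

```text
t 21.5 pos [ 0.5535 -0.2965  0.253 ] delta [-0.0001  0.0001 -0.0005] rot [-0.0004 -0.0003  0.    ] F [-0.45  0.4  -2.11] w 0.338
```

View pics/e.png

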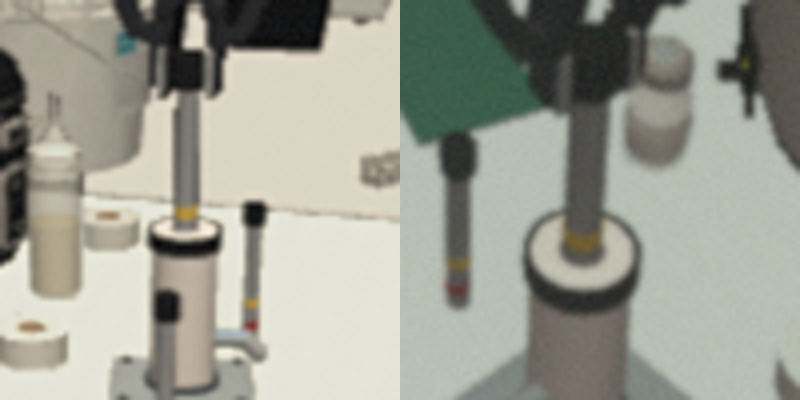

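View pics/f.png

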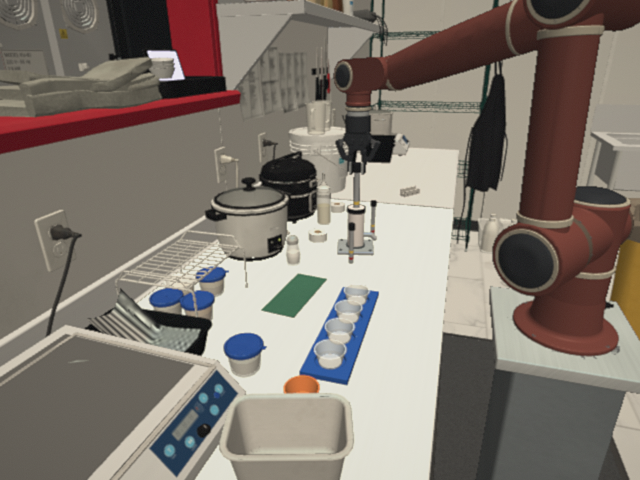

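The yellow band is fully out with bare rod beneath it, and the red band is hidden. I'll hold briefly and hand in.

>>> step_arm(
  deltas=[
    [0, 0, 0, 0, 0, 0, 1],
    [0, 0, 0, 0, 0, 0, 1],
    [0, 0, 0, 0, 0, 0, 1],
    [0, 0, 0, 0, 0, 0, 1],
    [0, 0, 0, 0, 0, 0, 1],
  ],
)

```text
time: 22.1
tool_pos: [0.5536, -0.2966, 0.2533]
tool_rot: [0.0, 0.707, 0.707, 0.0]
contact_force: [-0.0, 0.3, -1.4]
gripper_width: 0.334
```

```bash
python3 - <<'E'
from h import *
go([0.5536,-0.2966,0.2535])
print(manip.job_done())
E
```

```text
t 22.1 pos [ 0.5536 -0.2966  0.2533] delta [-0.      0.     -0.0002] rot [ 0. -0.  0.] F [-0.02  0.31 -1.38] w 0.334
the job is handed in; nothing more can be done
None
```

I put the two spare cups in wells 2 and 3, drew the plunger up by its knob, and handed the job in at 22.1 s with the knob still gripped. The hand-in call gave no verdict.

- **Cups:** The last wrist view of the tray showed four upright cups. Their rims were within about 2 mm of the expected positions, and the two seated cups had not visibly moved.
- **Plunger:** It is raised about 80 mm, which puts the foot roughly 40 mm below the bore's mouth. Both fixed cameras show the whole yellow band above the cap, with bare rod under it, and no red.
- **Forces:** Side force on the tool stayed under about 1 N from closing on the knob to the end. The vertical load was 1.4 to 2.2 N, about the plunger's weight.
- **Bystanders:** The salt shaker, label roll and lidded cup look unmoved in the last side picture; I did not measure them.
- **Disagreement:** The two fixed cameras and the wrist camera differed by up to 5 mm on the knob's y position. I settled it with a close-up of the knob between the pads before closing.

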